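# Rock the stuck reducer bushing out of the reel stand

## Robot

A 6-joint arm with a two-finger parallel gripper is mounted at the origin on the work surface. World frame = base frame: x ahead of the robot, y to its left, z up, the work surface at z = 0. Lengths are in mm, angles in rad, forces in N, time in s.
With the tool pointing down it reaches from about 275 to 1000 mm from the base axis. Payload 8.4 kg.
Tool frame: the origin (TCP) lies midway between the tips of the shut fingers; the grasp point (between the pads) lies 19 mm behind it; y points along the fingers, z is the direction in which the jaws open and shut, and the axes are right-handed (so a half turn about y gives the same grasp; the last joint's range is limited). The gripper opens to 85 mm and grips with 20 to 120 N. Pads are 22 mm wide; open, the fingers measure 114 mm over their backs; the gripper's body (76 mm by 85 mm) begins 54 mm behind the grasp point. The pads swing forward as they close: fully open they stand 13 mm farther back than shut.
Start: joints at [-1.135, 0.353, 1.633, -0, 1.155, -0.002], TCP at [264.966, -566.057, 231.281] pointing down, gripper open.
Joint ranges: [-2.63, 2.63], [-0.92, 2.1], [0.06, 2.66], [-1.3, 4.44], [0, 2.69], [-3.02, 3.02]. Speed limits (rad/s): [2.22, 2.22, 2.79, 3.14, 3.14, 3.14].

## Interface

Orientations are given as [roll, pitch, yaw] about the fixed x, y, z axes, in that order (R = Rz(yaw) Ry(pitch) Rx(roll)).
In Python, from rig import r gives the robot as it stands. The module is installed in compiled form; this text tells all that it offers.
- The arm moves only by the tool apply_moves, never from a script. Its argument "plan" is text: rows parted by semicolons, each of 7 numbers parted by spaces: the shift along the tool's x, y, z in cm, then the turn, a rotation vector about the tool's x, y, z in degrees, then the closure, from 0 (fully open) to 1 (shut). A call has 1 to 20 rows; each row shifts and turns the pose as measured when the row begins, along the tool's axes as they then stand; what a row does not reach is not made up. A row lasts 1/10 s, in which the tool goes at most 50 mm and 8.59 degrees, less where a joint would pass 70% of its speed; a pose out of reach is approached as far as the arm can. A call is refused whole if a number of a shift passes 5 or a number of a turn 8.59, either way. A call with a gripper value outside its range is refused whole. The fingers move at their own pace and stop on an object; "squeeze" is the grip in N (left out, the last holds). Time passes only in rows, so rows that do not move let the fingers close. It gives the time, the measured TCP pose, the force and the opening at its end, in the units of the state.
- r.sense(): the state, without advancing time (a new reading comes with each control period).
- r.grab_frame(name): name is "side" or "top"; returns the picture (420x560x3 uint8, blue, green, red); there is no depth.
- r.get_calibration(name): a dict with "vertical_fov" (degrees; the focal length in pixels is half the picture's height over the tangent of half this angle, whatever the lens; pixels are square), "cx", "cy" (the principal point, pixels), "R" (3x3) and "t" (3): a world point X has camera coordinates R X + t. Camera axes: x right, y down, z forward; pixel columns grow to the right and rows downward; lengths in mm; the calibration is good to about 2 mm. A picture is of the moment at which its call begins. get_calibration takes no time and is no camera call.
- r.sign_off(): hands the job in, once; it reports no verdict.
The state is a dict: "clock": time; "qpos": joint angles; "qvel": joint speeds; "joint_efforts": joint torques, N m; "eef_pos": TCP position; "tcp_rot": TCP orientation; "contact_force": force on the tool from outside, world axes, zero at the start; "wrist_torque": the same for the moment, N m; "opening": opening from 0.0 (shut) to 1.0 (fully open).
Only numpy, scipy, OpenCV 4.12 (cv2) and the standard library are available. Lean on these libraries where they do the work, as an engineer would, in place of code of your own. Each camera call takes 0.05 s, during which the arm holds its last target. There are 200 camera calls.

## Task

The pale square reducer bushing is stuck fast between the sprung tongues of the reel stand's socket, and it has to come out so that the one for a thicker spindle can go in. Grip it by its boss and rock it from side to side, left and right between the two tongues, a few times each way until it walks up out of the socket; do not pull it straight up, because the loose stand would come up with it: the stand must stay flat on the bench where it is, and the other things on the bench are left alone. Finish while holding: keep the bushing in the gripper, upright and still, straight above its socket and just clear of it, its underside 1 to 3 cm above the rim.

Things in the scene. Friction and masses are not known exactly. Their poses are not given: they have to be found in the camera images.
- stand: reel stand, dark steel, 2.5 kg, standing loose on the bench: foot plate 170 x 170 x 10 mm with a square socket tube welded upright on its middle (60 x 60 mm outside, 3 mm wall, rim 60 mm above the bench, open at the top). Origin: centre of the plate's underside, on the socket's axis; z up, +y its left, -y its right side (seen from the robot)
- socket_rim (a point): centre of the socket's mouth, level with its rim, 60 mm above the stand's origin; axes as the stand's
- bead_left (a point): middle of the bead of the left (+y) sprung tongue, where it touches the bushing, 24 mm left of the socket's axis and 8 mm below the rim. The tongue is bright steel, 28 mm wide, between two slits in the socket's left wall; its bead presses on the bushing with about 30 N (4 N more per mm it is pushed out)
- bead_right (a point): the same on the right (-y) tongue. Together the two beads resist a straight pull with 30 to 40 N, more than the stand weighs; each alone with half of that. The front and back walls of the socket leave 1 mm of play and do not grip
- bushing: reducer bushing, off-white nylon, 0.14 kg, loose but wedged in the socket. From below: plug 52 (x) x 48 (y) x 28 mm high, inside the socket; flange 64 x 64 x 6 mm that sits on the rim; square grip boss 34 x 34 x 40 mm. Origin: centre of the plug's underside, 32 mm above the stand's origin when seated; z up, axes parallel to the stand's
- boss_top (a point): centre of the boss's top face with its 16 mm spindle hole, 74 mm above the bushing's origin (106 mm above the bench when seated). It can lean some 6 degrees left or right; 5 will do. Leaning over one bead, the bushing is held there and slides up the other bead, so each lean from one side right over to the other raises it about 4 mm; 20 mm up it is clear of the beads, 28 mm up of the rim
- tumbler: bystander: blue enamelled steel tumbler, 76 mm across, 95 mm high; origin at the centre of its underside
- pen_tin: bystander: steel tin of pens, 76 mm across, pens up to about 175 mm high; origin at the centre of its underside
- empty_reel: bystander: small empty black plastic reel standing on its flange, 124 mm across, 100 mm high; origin at the centre of its underside
- parts_tray: bystander: open white plastic tray 100 x 160 x 60 mm; origin at the centre of its underside
Mind the look-alikes: they are no part of the job. What is meant by the bushing is not orange or yellow, and is the smaller of those in its own colour.

How it is judged (in metres and radians):
On the way, in this order (a step that is already met when the one before it is completed fails the run):
1. the bushing, still in its socket, is rocked over to the left (+y) (y of boss_top in the frame of stand above 0.0025 m and angle between bushing's own z axis and vertical above 0.045 rad and z of bushing in the frame of socket_rim below -0.003 m and contact force between the fingers and bushing above 1 N), for 0.05 s.
2. then, still in its socket, over to the right (-y) (y of boss_top in the frame of stand below -0.0025 m and angle between bushing's own z axis and vertical above 0.045 rad and z of bushing in the frame of socket_rim below -0.003 m and contact force between the fingers and bushing above 1 N), for 0.05 s.
3. the bushing is out of the socket (z of bushing in the frame of socket_rim above 0.004 m and contact force between bushing and stand below 0.3 N and contact force between the fingers and bushing above 1 N), for 0.1 s.
At the end, for the whole second after the job is handed in: The bushing is held in the fingers alone, upright within about 8 degrees and still, its underside 6 to 40 mm above the socket's rim and within 20 mm of the socket's axis, touching nothing of the stand; the stand is flat on the bench within 30 mm of where it began (z of bushing in the frame of socket_rim between 0.006 and 0.04 m and horizontal distance between bushing and socket_rim below 0.02 m and angle between bushing's own z axis and vertical below 0.15 rad and linear speed of bushing below 0.02 m/s and contact force between the fingers and bushing above 1 N and contact force between bushing and stand below 0.3 N and angle between stand's own z axis and vertical below 0.03 rad and height (world z) of stand below 0.003 m and distance of stand from where it was at the start of the episode below 0.03 m); the arm keeps its last pose, push and grip.
It fails at once if the stand is lifted or tipped off the bench (height (world z) of stand above 0.008 m or angle between stand's own z axis and vertical above 0.06 rad).
It fails at once if the stand is dragged more than 30 mm (distance of stand from where it was at the start of the episode above 0.03 m).
It fails at once if a bystander is knocked or moved more than 20 mm (distance of any of tumbler, pen_tin, empty_reel, parts_tray from where it was at the start of the episode above 0.02 m).
It also fails if it takes over 61 s, if anything falls off the work surface, if the arm or the gripper's body presses on something with over 40 N, if the wrist force passes 120 N, or if a joint passes its speed limit or range.

## Working session

There is one attempt and no reset: what is moved stays moved. The work goes in short steps, Python scripts to look and compute and a tool call to move; the robot and the scene stay as the last step left them, time stands still between calls to the robot, and variables do not carry over. Pictures are saved under pics/ and viewed, about 8 in all and at most 12, crops included, and the job is handed in when it is done.

Besides the shell and the picture viewer there is one more tool, called after ">>>" by a JSON object that holds its "name" and its "arguments", one argument or row to a line. apply_moves: Moves the arm, as the interface text tells. Its arguments: {"type":"object","properties":{"plan":{"type":"string"},"squeeze":{"type":"number"}},"required":["plan"]}

```bash
mkdir -p pics
python3 - <<'E'
from rig import r
import cv2
print(r.sense())
for n in("side","top"):
    cv2.imwrite(f"pics/{n}0.png",r.grab_frame(n)); print(n,r.get_calibration(n))
E
```

```text
{'clock': 0.0, 'qpos': array([-1.13542762e+00,  3.53631790e-01,  1.63413813e+00,  1.43941269e-06,
        1.15522459e+00, -2.38941283e-03]), 'qvel': array([ 1.97304270e-03, -1.68391077e-04, -2.21694262e-03,  8.16162084e-05,
        2.68782866e-04, -2.69517663e-04]), 'joint_efforts': array([ 1.29313339e-03, -6.05251694e+01, -3.42064869e+01,  5.23353879e-05,
        9.59328900e-03,  5.79779766e-06]), 'eef_pos': array([ 264.74523139, -565.62156017,  230.57020154]), 'tcp_rot': array([-1.57219818e+00,  4.66569027e-06, -2.70383512e+00]), 'contact_force': array([0.60183306, 0.71716574, 0.49818731]), 'wrist_torque': array([ 0.04216687, -0.02223981,  0.0054281 ]), 'opening': 1.0002396486291119}
side {'vertical_fov': 57.085418997553056, 'cx': 279.2815968510547, 'cy': 212.24721513889693, 'R': array([[-0.96052719, -0.27751158,  0.01936087],
       [-0.18378368,  0.5807877 , -0.79303796],
       [ 0.20883266, -0.76529274, -0.60886448]]), 't': array([ 469.08492163,  171.15056465, 1054.8464134 ])}
top {'vertical_fov': 57.613317066511904, 'cx': 279.08288691194105, 'cy': 202.43892821101196, 'R': array([[ 6.66351601e-04, -9.99974175e-01, -7.15576478e-03],
       [-9.97727740e-01, -1.82726162e-04, -6.73744943e-02],
       [ 6.73714468e-02,  7.18440013e-03, -9.97702096e-01]]), 't': array([   2.48241033,  505.07730142, 1144.5032243 ])}
```

View pics/side0.png

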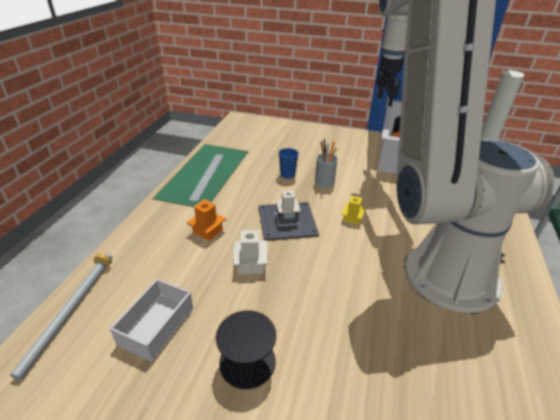

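View pics/top0.png

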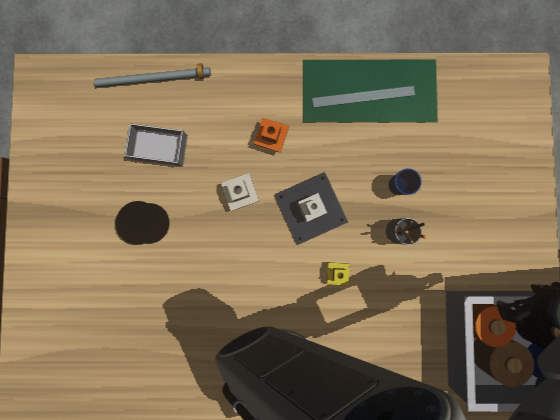

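The top view shows the stand at about (311,208), rotated, with the white bushing in its socket. The white bushing lying loose at (238,191) is larger, so it is a look-alike. In the side view the stand is at (288,215). I'll enlarge both.

Run:
```python
import cv2,numpy as np
a=cv2.imread("pics/top0.png")[165:250,268:353]; b=cv2.imread("pics/side0.png")[175:245,250:325]
f=lambda i,k:cv2.resize(i,None,fx=k,fy=k,interpolation=cv2.INTER_CUBIC)
A=f(a,5);B=f(b,5)
for i,x0,y0 in((A,268,165),(B,250,175)):
    for k in range(0,i.shape[1],50): cv2.putText(i,str(x0+k//5),(k,10),0,.33,(0,0,255),1); cv2.line(i,(k,0),(k,i.shape[0]),(0,0,180),1) if k%100==0 else 0
    for k in range(0,i.shape[0],50): cv2.putText(i,str(y0+k//5),(0,k+4),0,.33,(0,255,255),1); cv2.line(i,(0,k),(i.shape[1],k),(0,0,180),1) if k%100==0 else 0
B=cv2.copyMakeBorder(B,0,A.shape[0]-B.shape[0],0,0,0)
cv2.imwrite("pics/c1.png",np.hstack([A,B]))
```

```text
(no output)
```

View pics/c1.png

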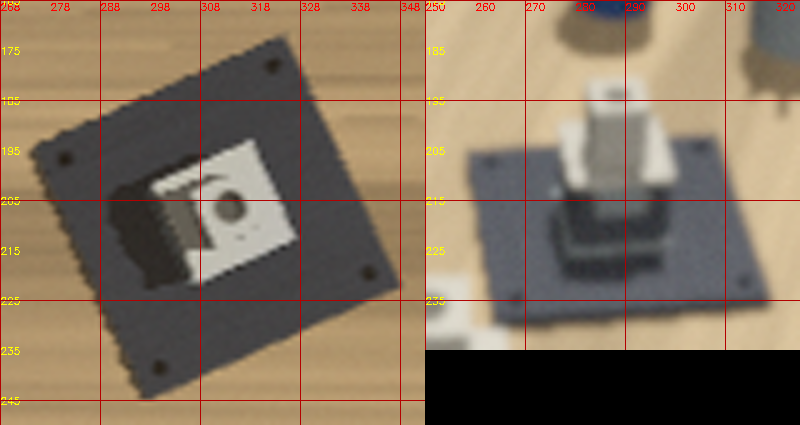

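```bash
cat > h.py <<'E'
import numpy as np
from rig import r
def cal(n):
    c=r.get_calibration(n); f=210/np.tan(np.radians(c["vertical_fov"]/2)); return c["R"],c["t"],f,c["cx"],c["cy"]
def back(n,u,v,z):
    R,t,f,cx,cy=cal(n); d=R.T@np.array([(u-cx)/f,(v-cy)/f,1]); o=-R.T@t; return o+d*(z-o[2])/d[2]
def proj(n,X):
    R,t,f,cx,cy=cal(n); p=R@np.array(X,float)+t; return np.array([f*p[0]/p[2]+cx,f*p[1]/p[2]+cy])
E
python3 - <<'E'
from h import *
np.set_printoptions(precision=1,suppress=True)
def quad(n,ps,z):
    P=np.array([back(n,*p,z) for p in ps]); print(n,"c",P.mean(0)); e=np.roll(P,-1,0)-P
    print(" len",np.linalg.norm(e,axis=1)," ang",np.degrees(np.arctan2(e[:,1],e[:,0])))
quad("top",[(274,195),(325,172),(348,222),(297.4,245)],10)
quad("top",[(298,202.4),(318.6,193),(327.4,213),(306.6,222)],66)
print(back("top",314,206.2,106))
# side: plate corners crop (467,152),(716,137),(770,300),(497,325) - offset 425
quad("side",[(250+(x-425)/5,175+y/5) for x,y in[(467,152),(716,137),(770,303),(497,325)]],10)
print(back("side",250+(617-425)/5,175+95/5,106))
for p in [(405,181),(407,230),(340,271),(238,190)]: print(p,back("top",*p,95))
E
```

```text
top c [487.4 -95.   10. ]
 len [172.  168.2 169.3 168.2]  ang [ -65.6 -155.8  114.4   25.1]
top c [486.8 -95.3  66. ]
 len [66.1 63.5 65.9 62.2]  ang [ -65.4 -156.7  113.4   23.5]
[488.5 -95.9 106. ]
side c [486.4 -85.6  10. ]
 len [167.1 170.2 164.8 172.7]  ang [-156.6  113.7   24.3  -65.6]
[488. -90. 106.]
(405, 181) [ 560.9 -355.6   95. ]
(407, 230) [ 422.1 -358.2   95. ]
(340, 271) [ 307.4 -168.6   95. ]
(238, 190) [535.3 119.1  95. ]
```

The stand is centred at about (487.5,-94) with a yaw of about 24.3°. The jaws will close along the stand's y axis, so the tool yaw should be -155.7°, which is close to where it is now. I'll move above it first.

>>> {"name": "apply_moves", "arguments": {
  "plan": "-2.2 0 -1.85 0 0.8 0 0;-2.2 0 -1.85 0 0 0 0;-2.2 0 -1.85 0 0 0 0;-2.2 0 -1.85 0 0 0 0;-2.2 0 -1.85 0 0 0 0;-2.2 0 -1.85 0 0 0 0;-2.2 0 -1.85 0 0 0 0;-2.2 0 -1.85 0 0 0 0;-2.2 0 -1.85 0 0 0 0;-2.2 0 -1.85 0 0 0 0;-2.2 0 -1.85 0 0 0 0;-2.2 0 -1.85 0 0 0 0;-2.2 0 -1.85 0 0 0 0;-2.2 0 -1.85 0 0 0 0;-2.2 0 -1.85 0 0 0 0;-2.2 0 -1.85 0 0 0 0;-2.2 0 -1.85 0 0 0 0;-2.2 0 -1.85 0 0 0 0;0 0 0 0 0 0 0",
  "squeeze": 60
}}

```text
clock: 2.0
eef_pos: [493.4, -79.2, 226.2]
tcp_rot: [-1.58, -0.004, -2.722]
contact_force: [-0.9, 0.5, 0.1]
opening: 1.002
```

```bash
cat >> h.py <<'E'
from scipy.spatial.transform import Rotation as Rn
C=np.array([487.5,-93.5]); YAW=24.3
def goal(p,yaw=YAW-180,lean=0):
    """shift cm and rotvec deg in tool axes to the TCP position p; lean>0 = towards stand left"""
    s=r.sense(); R=Rn.from_euler("xyz",s["tcp_rot"])
    G=Rn.from_euler("z",YAW,degrees=True)*Rn.from_euler("x",-lean,degrees=True)*Rn.from_euler("z",-YAW,degrees=True)*Rn.from_euler("ZYX",[yaw,0,-90],degrees=True)
    print("t",s["clock"].round(2) if hasattr(s["clock"],"round") else s["clock"],"pos",s["eef_pos"].round(1),"rpy",np.degrees(s["tcp_rot"]).round(2),"F",s["contact_force"].round(1),"M",s["wrist_torque"].round(2),"op",round(s["opening"],3))
    print("shift cm",(R.inv().apply(np.array(p)-s["eef_pos"])/10).round(2),"turn",np.degrees((R.inv()*G).as_rotvec()).round(2))
E
python3 -c "
from h import *
goal([*C,150])"
```

```text
t 2.0 pos [493.4 -79.2 226.2] rpy [ -90.53   -0.21 -155.94] F [-0.9  0.5  0.1] M [-0.01  0.02  0.04] op 1.002
shift cm [1.09 7.62 1.14] turn [ 0.53 -0.24  0.21]
```

>>> {"name": "apply_moves", "arguments": {
  "plan": "0.37 2.5 0.38 0.5 -0.2 0.2 0;0.37 2.5 0.38 0 0 0 0;0.37 2.6 0.38 0 0 0 0;0 2 0 0 0 0 0;0 0 0 0 0 0 0;0 0 0 0 0 0 0"
}}

```text
clock: 2.6
eef_pos: [486.6, -95.7, 127.5]
tcp_rot: [-1.57, -0.001, -2.715]
contact_force: [-0.0, -0.8, 0.2]
opening: 0.998
```

Run:
```python
from h import *
import cv2
goal([*C,125])
f=lambda i,k:cv2.resize(i,None,fx=k,fy=k,interpolation=cv2.INTER_CUBIC)
a=f(r.grab_frame("top")[160:255,260:355],4); b=f(r.grab_frame("side")[145:240,240:335],4)
cv2.imwrite("pics/n1.png",np.hstack([a,b]))
```

```text
t 2.6 pos [486.6 -95.7 127.5] rpy [-8.9970e+01 -5.0000e-02 -1.5555e+02] F [-0.  -0.8  0.2] M [-0.01  0.03 -0.  ] op 0.998
shift cm [-0.18  0.25 -0.17] turn [-0.03  0.15  0.05]
```

View pics/n1.png

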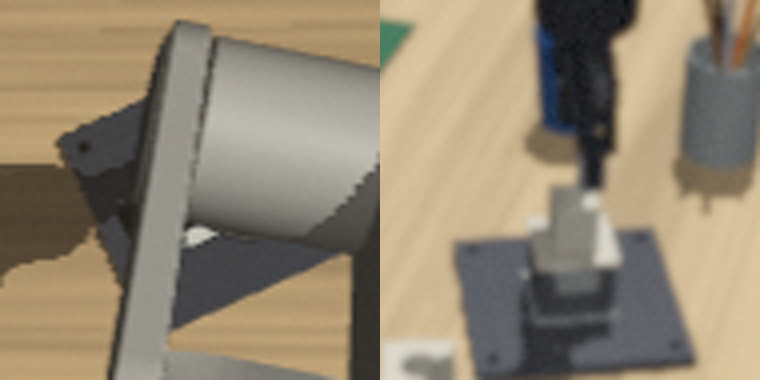

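Run:
```python
from h import *
y=np.array([-.4115,.911]); x=np.array([.911,.4115]); T=np.array([486.6,-95.7])
cr=lambda p:((p-[240,145])*4+[380,0]).round(0)
for s in(1,-1):
    for w in(-11,11): print("finger",s,w,cr(proj("side",[*(T+s*44*y+w*x),140])))
for c in(C,T,[487.5,-90],[487.5,-86]):
    c=np.array(c,float); print(c,[cr(proj("side",[*(c+17*(a*x+b*y)),106])) for a,b in((1,1),(-1,1),(-1,-1),(1,-1))])
```

```text
finger 1 -11 [604. 187.]
finger 1 11 [574. 189.]
finger -1 -11 [584. 122.]
finger -1 11 [555. 124.]
[487.5 -93.5] [array([557., 208.]), array([602., 205.]), array([594., 180.]), array([550., 182.])]
[486.6 -95.7] [array([558., 207.]), array([603., 204.]), array([596., 178.]), array([552., 181.])]
[487.5 -90. ] [array([555., 211.]), array([600., 208.]), array([593., 182.]), array([548., 185.])]
[487.5 -86. ] [array([554., 214.]), array([599., 211.]), array([591., 185.]), array([547., 188.])]
```

The finger is seen where the calibration predicts, to within about 1 px. I'll descend to TCP z of about 70 and close slowly.

>>> {"name": "apply_moves", "arguments": {
  "plan": "-0.2 1.5 -0.2 0 0.1 0 0;0 1.5 0 0 0 0 0;0 1.5 0 0 0 0 0;0 1.25 0 0 0 0 0;0 0 0 0 0 0 0;0 0 0 0 0 0 0"
}}

```text
clock: 3.3
eef_pos: [493.6, -94.3, 75.4]
tcp_rot: [-1.562, 0.01, -2.716]
contact_force: [0.0, 0.7, 0.3]
opening: 0.999
```

```bash
python3 -c "
from h import *
goal([487.5,-93,70])"
```

```text
t 3.3 pos [493.6 -94.3  75.4] rpy [ -89.52    0.57 -155.63] F [0.  0.7 0.3] M [0.03 0.01 0.01] op 0.999
shift cm [ 0.51  0.54 -0.37] turn [-0.48  0.07 -0.57]
```

>>> {"name": "apply_moves", "arguments": {
  "plan": "0.5 0.3 -0.37 -0.5 0 -0.6 0;0 0.2 0 0 0 0 0;0 0 0 0 0 0 0;0 0 0 0 0 0 0"
}}

```text
clock: 3.7
eef_pos: [488.2, -93.1, 71.9]
tcp_rot: [-1.57, 0.001, -2.716]
contact_force: [0.6, 0.2, -0.4]
opening: 1.004
```

```bash
python3 -c "
from h import *
goal([487.5,-93,70])"
```

```text
t 3.7 pos [488.2 -93.1  71.9] rpy [-8.9970e+01  5.0000e-02 -1.5563e+02] F [ 0.6  0.2 -0.4] M [ 0.05 -0.04  0.02] op 1.004
shift cm [ 0.06  0.19 -0.04] turn [-0.03  0.07 -0.05]
```

>>> {"name": "apply_moves", "arguments": {
  "plan": "0 0.1 0 0 0 0 0.3;0 0 0 0 0 0 0.45;0 0 0 0 0 0 0.5;0 0 0 0 0 0 0.55;0 0 0 0 0 0 0.6;0 0 0 0 0 0 0.65;0 0 0 0 0 0 0.7;0 0 0 0 0 0 0.8;0 0 0 0 0 0 1;0 0 0 0 0 0 1;0 0 0 0 0 0 1",
  "squeeze": 80
}}

```text
clock: 4.8
eef_pos: [489.1, -94.2, 71.6]
tcp_rot: [-1.568, 0.002, -2.716]
contact_force: [0.9, -0.5, 0.7]
opening: 0.389
```

Run:
```python
from h import *
import cv2
goal([487.5,-93,70])
cv2.imwrite("pics/n2.png",cv2.resize(r.grab_frame("side")[145:240,240:335],None,fx=5,fy=5,interpolation=cv2.INTER_CUBIC))
```

```text
t 4.8 pos [489.1 -94.2  71.6] rpy [-8.9840e+01  1.0000e-01 -1.5562e+02] F [ 0.9 -0.5  0.7] M [ 0.03  0.1  -0.06] op 0.389
shift cm [ 0.1   0.16 -0.17] turn [-0.16  0.08 -0.1 ]
```

View pics/n2.png

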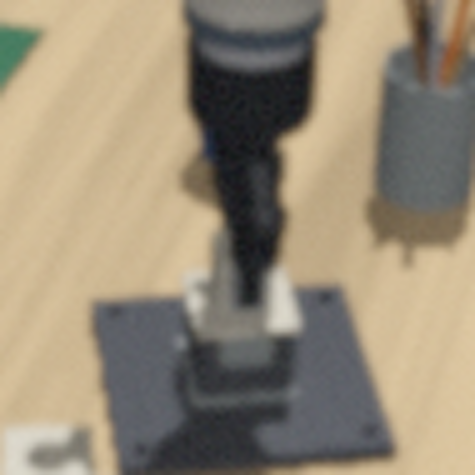

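Opening is 0.389, about 33 mm, so the boss is gripped. First I'll lean left, which is a positive turn about tool x.

>>> {"name": "apply_moves", "arguments": {
  "plan": "0 -0.04 -0.03 1 0 0 1;0 -0.04 -0.03 1 0 0 1;0 -0.04 -0.04 1 0 0 1;0 -0.04 -0.04 1 0 0 1;0 -0.04 -0.04 1 0 0 1;0 0 0 0.5 0 0 1;0 0 0 0 0 0 1"
}}

```text
clock: 5.55
eef_pos: [488.5, -92.8, 74.3]
tcp_rot: [-1.462, 0.002, -2.715]
contact_force: [0.7, -6.3, -1.6]
opening: 0.388
```

```bash
cat >> h.py <<'E'
Y0=np.array([489.1,-94.2,71.6])
def st():
    s=r.sense(); d=s["eef_pos"]-Y0; S=Rn.from_euler("z",YAW,degrees=True)
    T=Rn.from_euler("xyz",s["tcp_rot"]); ax=S.inv().apply(T.apply([0,-1,0]))
    print("t",round(float(s["clock"]),2),"dS mm",S.inv().apply(d).round(1),"lean left deg",np.degrees(ax[1]).round(2),"fore",np.degrees(ax[0]).round(2),"F_S",S.inv().apply(s["contact_force"]).round(1),"M_S",S.inv().apply(s["wrist_torque"]).round(2),"op",round(s["opening"],3))
E
python3 -c "
from h import *
st()"
```

```text
t 5.55 dS mm [0.1 1.5 2.7] lean left deg 6.21 fore -0.15 F_S [-1.9 -6.  -1.6] M_S [ 0.19  0.23 -0.1 ] op 0.388
```

>>> {"name": "apply_moves", "arguments": {
  "plan": "0 -0.04 0.05 -1.15 0 0 1;0 -0.04 0.05 -1.15 0 0 1;0 -0.05 0.05 -1.15 0 0 1;0 -0.05 0.05 -1.15 0 0 1;0 -0.05 0.05 -1.15 0 0 1;0 -0.05 0.05 -1.15 0 0 1;0 -0.05 0.05 -1.15 0 0 1;0 -0.05 0.05 -1.15 0 0 1;0 -0.04 0.05 -1.15 0 0 1;0 -0.04 0.05 -1.15 0 0 1;0 0 0 0 0 0 1"
}}

```text
clock: 6.65
eef_pos: [490.3, -96.9, 76.3]
tcp_rot: [-1.671, 0.003, -2.71]
contact_force: [0.6, 0.9, -0.9]
opening: 0.385
```

Run:
```python
from h import *
import cv2
st()
cv2.imwrite("pics/n3.png",cv2.resize(r.grab_frame("side")[145:240,240:335],None,fx=5,fy=5,interpolation=cv2.INTER_CUBIC))
```

```text
t 6.65 dS mm [-0.  -2.9  4.7] lean left deg -5.74 fore -0.11 F_S [ 0.9  0.6 -0.9] M_S [-0.26 -0.03 -0.05] op 0.385
```

View pics/n3.png

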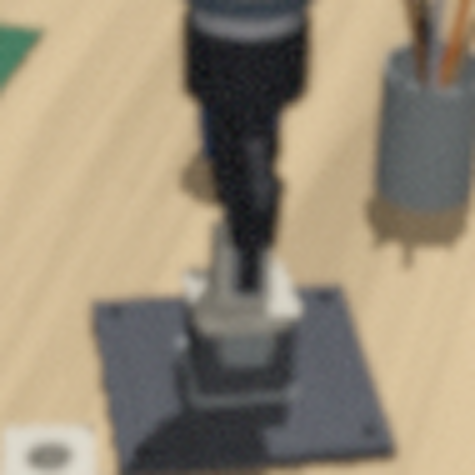

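The stand hasn't moved and the flange now tilts right. The vertical motion falls short of what I command, so I'll ask for more rise.

>>> {"name": "apply_moves", "arguments": {
  "plan": "0 -0.07 -0.06 1.15 0 0 1;0 -0.07 -0.06 1.15 0 0 1;0 -0.08 -0.06 1.15 0 0 1;0 -0.08 -0.06 1.15 0 0 1;0 -0.08 -0.06 1.15 0 0 1;0 -0.08 -0.06 1.15 0 0 1;0 -0.08 -0.06 1.15 0 0 1;0 -0.08 -0.06 1.15 0 0 1;0 -0.07 -0.06 1.15 0 0 1;0 -0.07 -0.06 1.15 0 0 1;0 0 0 0 0 0 1"
}}

```text
clock: 7.8
eef_pos: [487.1, -90.2, 81.4]
tcp_rot: [-1.448, 0.005, -2.706]
contact_force: [1.9, -5.7, -6.8]
opening: 0.384
```

```bash
python3 -c "
from h import *
st()"
```

```text
t 7.8 dS mm [-0.2  4.5  9.8] lean left deg 7.02 fore -0.35 F_S [-0.6 -6.  -6.8] M_S [-0.86  0.11 -0.2 ] op 0.384
```

>>> {"name": "apply_moves", "arguments": {
  "plan": "0 -0.07 0.08 -1.2 0 0 1;0 -0.07 0.08 -1.2 0 0 1;0 -0.08 0.08 -1.2 0 0 1;0 -0.08 0.08 -1.2 0 0 1;0 -0.08 0.08 -1.2 0 0 1;0 -0.08 0.08 -1.2 0 0 1;0 -0.08 0.08 -1.2 0 0 1;0 -0.08 0.08 -1.2 0 0 1;0 -0.08 0.07 -1.2 0 0 1;0 -0.08 0.07 -1.2 0 0 1;0 0 0 0 0 0 1"
}}

```text
clock: 8.9
eef_pos: [488.3, -95.9, 86.4]
tcp_rot: [-1.656, 0.003, -2.695]
contact_force: [2.6, -0.2, -7.8]
opening: 0.388
```

```bash
python3 -c "
from h import *
st()"
```

```text
t 8.9 dS mm [-1.4 -1.2 14.8] lean left deg -4.86 fore -0.08 F_S [ 2.3 -1.3 -7.8] M_S [-0.47 -0.41 -0.04] op 0.388
```

>>> {"name": "apply_moves", "arguments": {
  "plan": "0 -0.07 -0.08 1.1 0 0 1;0 -0.07 -0.08 1.1 0 0 1;0 -0.07 -0.08 1.1 0 0 1;0 -0.08 -0.08 1.1 0 0 1;0 -0.08 -0.08 1.1 0 0 1;0 -0.08 -0.08 1.1 0 0 1;0 -0.08 -0.08 1.1 0 0 1;0 -0.08 -0.08 1.1 0 0 1;0 -0.07 -0.08 1.1 0 0 1;0 -0.07 -0.08 1.0 0 0 1;0 0 0 0 0 0 1"
}}

```text
clock: 10.0
eef_pos: [481.9, -87.0, 97.0]
tcp_rot: [-1.447, 0.001, -2.692]
contact_force: [-1.2, -1.7, -2.2]
opening: 0.384
```

```bash
python3 -c "
from h import *
st()"
```

```text
t 10.0 dS mm [-3.6  9.5 25.4] lean left deg 7.05 fore -0.22 F_S [-1.8 -1.1 -2.2] M_S [ 0.13  0.41 -0.07] op 0.384
```

It has come clear of the beads (25 mm up, only the bushing's weight on the wrist). I'll set it upright while rising gently.

>>> {"name": "apply_moves", "arguments": {
  "plan": "0 -0.1 0.15 -1.2 0 0 1;0 -0.1 0.15 -1.2 0 0 1;0 -0.1 0.15 -1.2 0 0 1;0 -0.1 0.15 -1.2 0 0 1;0 -0.1 0.15 -1.2 0 0 1;0 -0.1 0.1 -1 0 0 1;0 0 0 0 0 0 1"
}}

```text
clock: 10.7
eef_pos: [487.7, -92.7, 110.5]
tcp_rot: [-1.57, 0.007, -2.688]
contact_force: [0.4, 0.7, -1.4]
opening: 0.386
```

Run:
```python
from h import *
import cv2
st()
cv2.imwrite("pics/n4.png",cv2.resize(r.grab_frame("side")[145:240,240:335],None,fx=5,fy=5,interpolation=cv2.INTER_CUBIC))
```

```text
t 10.7 dS mm [-0.6  1.9 38.9] lean left deg 0.03 fore -0.41 F_S [ 0.6  0.4 -1.4] M_S [-0.02  0.03  0.  ] op 0.386
```

View pics/n4.png

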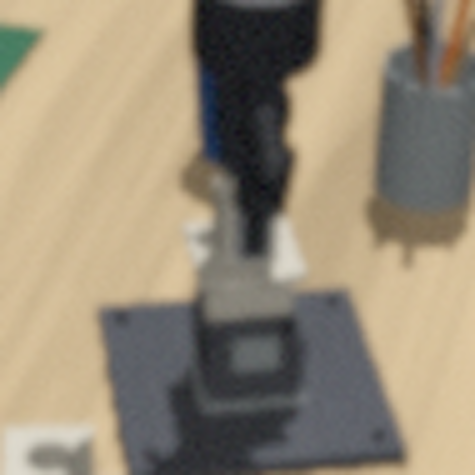

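The bushing is out, about 11 mm above the rim. The plate has shifted only a few mm. I'll raise it to about 20 mm and settle.

>>> {"name": "apply_moves", "arguments": {
  "plan": "0 -0.3 0 0 0 0 1;0 -0.3 0 0 0 0 1;0 -0.2 0 0 0 0 1;0 0 0 0 0 0 1;0 0 0 0 0 0 1;0 0 0 0 0 0 1;0 0 0 0 0 0 1;0 0 0 0 0 0 1"
}}

```text
clock: 11.55
eef_pos: [486.8, -91.9, 119.1]
tcp_rot: [-1.569, 0.006, -2.687]
contact_force: [-0.1, -0.3, -1.3]
opening: 0.384
```

Run:
```python
from h import *
import cv2
st(); print(abs(r.sense()["qvel"]).max())
cv2.imwrite("pics/n5.png",cv2.resize(r.grab_frame("side")[145:245,240:335],None,fx=5,fy=5,interpolation=cv2.INTER_CUBIC)); st()
```

```text
t 11.55 dS mm [-1.1  3.  47.5] lean left deg 0.09 fore -0.36 F_S [-0.2 -0.2 -1.3] M_S [ 0.01 -0.02 -0.04] op 0.384
0.0010797972971363491
t 11.6 dS mm [-1.1  3.  47.5] lean left deg 0.09 fore -0.36 F_S [-0.3 -1.1 -1.5] M_S [ 0.04  0.03 -0.  ] op 0.385
```

View pics/n5.png

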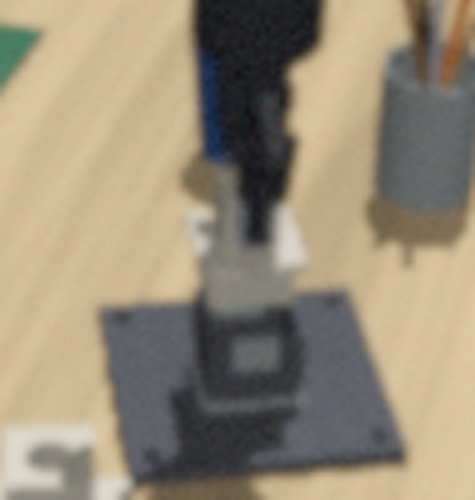

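Run:
```python
from h import *
y=np.array([-.4115,.911]); c=r.sense()["eef_pos"][:2]
f=lambda p:((p-[240,145])*5).round(0)
for h in(8,14,20,26): print(h,"plug bottom",f(proj("side",[*(c+24*y),60+h])),"flange bottom",f(proj("side",[*(c+32*y),88+h])))
print("rim near",f(proj("side",[*(c+30*y),60])))
```

```text
8 plug bottom [249. 318.] flange bottom [253. 288.]
14 plug bottom [249. 310.] flange bottom [253. 280.]
20 plug bottom [250. 302.] flange bottom [254. 272.]
26 plug bottom [250. 294.] flange bottom [254. 263.]
rim near [250. 334.]
```

```bash
python3 -c "
from h import *
st(); print(r.sign_off())"
```

```text
t 11.6 dS mm [-1.1  3.  47.5] lean left deg 0.09 fore -0.36 F_S [-0.3 -1.1 -1.5] M_S [ 0.04  0.03 -0.  ] op 0.385
the job is handed in; nothing more can be done
None
```

The bushing is out of the socket and I handed the job in at 11.6 s, with the gripper still holding it above the stand. I gripped it by its boss with 80 N and rocked it left, right, left, right and left by about 5–7° each way. It walked up clear of the beads, and I then set it upright and raised it gently.

Last checks:
- **Hold:** the gripper opening is 0.385, about 33 mm, and the tool leans less than 0.5°. The arm is still, and the wrist carries about 1.4 N, which is just the bushing's weight.
- **Height above the rim:** my two measures disagree a little. The TCP rise gives about 19 mm; the side picture gives about 14 mm, perhaps because of a small slip in the grip or my pixel reading. Both lie within the 1–3 cm asked for.
- **Stand:** it is flat on the bench. It shifted by an estimated 5 mm during the rocking, well inside the 30 mm limit.
- **Grip position:** the picture suggested the fingers sat about 6 mm off the boss's centre along the stand's x axis; the grip held.
- **Bystanders:** the pen tin, the only one well in view in the last pictures, looks undisturbed. I did not look at the others again, but the arm's path kept well clear of them.

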